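Select the line and hold a five-click dose

TASK

Turn the selector dial clockwise until its pointer clicks in at the round mark, and only then press the dispenser's lever down exactly five clicks, counted from rest, never going on to a sixth. Finish while still holding the lever pressed at the fifth click: do not let go of it, because it springs back up. Do not shift or knock over the other things on the bench.

Things in the scene. Friction and masses are not known exactly. Their poses are not given: they have to be found in the camera images.
- valve_box: selector valve: fixed white box 130 x 130 mm, 56 mm high, a dial on its top. Origin under its centre, front to its own -x, z up. On the left or the right, turned up to 0.4 rad. Round the dial are five marks, 0.5 rad apart: narrow dashes, but the fourth going clockwise is a round disc 15 mm across. At dial angle 1.0 the pointer faces the box's front.
- dial (a joint): dial angle in rad, 0 to 2.0, growing clockwise seen from above. Detents at 0, 0.5, 1.0, 1.5 and 2.0, one at each mark; the round mark is at 1.5. It starts in one of the first detents (below 1.1) and needs up to 1.5 rad. About 0.12 N m turns it over a detent; let go, it drops into the nearest one and stays.
- dial_grip (a point): point on the dial's vertical axis, 89 mm above the work surface, at the height to grip, turning with the dial. The knob is a bar 46 mm long (along this point's x), 14 mm thick (along its y), from 7 mm above to 23 mm below this point, on a disc 48 mm across. Its pointer, a white line on top, runs to this point's -x: this end goes to the mark.
- dispenser: hand dispenser: fixed base plate 170 x 120 mm, white housing 61 mm high, two cheeks to 119 mm high round the lever's pivot, a glass barrel along its left side. Origin on the work surface 55 mm in front of the pivot; front is its own -x, z up. On the side the valve box does not take, turned up to 0.4 rad.
- lever_pivot (a point): pivot axis of the lever (along this point's y axis), 100 mm above the work surface, fixed, with the dispenser's axes. The lever reaches forward from it, to this point's -x. A spring always pushes the lever back up to rest, over all its clicks, when it is let go.
- lever_bar (a point): centre of the lever's grip: a white round cross bar, 18 mm across, 56 mm long (along the pivot's y), 120 mm from the pivot on a straight flat arm 12 mm wide. Press it from above or take it between the fingers. At rest 142 mm above the work surface, 112 mm in front of the pivot. Pressing takes 4 to 6 N at a seat, swinging some 3.5 N above and below it each click.
- lever (a joint): lever angle in rad: 0 at rest on the upper stop, growing as the bar is pressed down, lower stop 0.74. The arm slopes up from pivot to bar by 0.36 minus this angle. Seven clicks; click n has its seat at n x 0.10 rad (12 mm of path each). The resistance peaks 0.075 before a seat, is lowest 0.025 before it: that fall is the click.
- vial: bystander, loose: small glass vial, 28 mm across, 50 mm tall, standing between the two devices. Origin at the centre of its underside.
- syringe: bystander, loose: plastic syringe lying flat, about 150 mm long, 36 mm wide over its flange, 28 mm high. Origin at the centre of its underside.
- media_bottle: bystander, loose: glass bottle with screw cap, 70 mm across, 140 mm tall, standing behind the devices. Origin at the centre of its underside.
- tape_measure: bystander, loose: tape measure, 68 x 36 x 62 mm, on the left. Origin at the centre of its underside.
- tube_rack: bystander, loose: rack with three capped tubes, 100 x 130 mm, 110 mm tall with its tubes, on the right. Origin at the centre of its underside.
- beaker: bystander, loose: small glass beaker, 68 mm across, 85 mm tall, on the left. Origin at the centre of its underside.
- jar: bystander, loose: plastic jar, 54 mm across, 70 mm tall, on the right. Origin at the centre of its underside.

How it is judged:
On the way, in this order (a step that is already met when the one before it is completed fails the run):
1. the dial's pointer is at the round mark, the lever still at rest (value of joint dial between 1.35 and 1.65 rad and value of joint lever below 0.06 rad), for 0.2 s.
2. the lever is pressed by the fingers at the fifth click (value of joint lever between 0.455 and 0.55 rad and contact force between the fingers and lever above 0.7 N), for 0.3 s.
At the end, for the whole second after the job is handed in: The dial stands within 0.15 rad of the round mark (1.5), and the fingers press on the lever (over 0.7 N) and keep it still at the fifth click (lever angle 0.455 to 0.55 rad) through the last second (all of step 2 and value of joint dial between 1.35 and 1.65 rad and velocity of joint lever between -0.05 and 0.05 rad/s); the arm keeps its last pose, push and grip.
It fails at once if the lever goes on to a sixth click (angle over 0.56 rad) (value of joint lever above 0.56 rad).
It fails at once if the lever is pressed to a click while the dial is not at the round mark (value of joint lever above 0.06 rad and not (value of joint dial between 1.35 and 1.65 rad)).
It fails at once if another thing on the bench is shifted by more than 30 mm or tipped over (distance of any of vial, syringe, media_bottle, tape_measure, tube_rack, beaker, jar from where it was at the start of the episode above 0.03 m or angle between any of vial, syringe, media_bottle, tape_measure, tube_rack, beaker, jar's own z axis and vertical above 0.5 rad).
It also fails if it takes over 64 s, if anything falls off the work surface, if the arm or the gripper's body presses on something with over 40 N, if the wrist force passes 120 N, or if a joint passes its speed limit or range.

ROBOT

A 6-joint arm with a two-finger parallel gripper is mounted at the origin on the work surface. World frame = base frame: x ahead of the robot, y to its left, z up, the work surface at z = 0. Lengths are in m, angles in rad, forces in N, time in s.
With the tool pointing down it reaches from about 0.425 to 0.95 m from the base axis. Payload 3.5 kg.
Tool frame: the origin (TCP) lies midway between the tips of the shut fingers; the grasp point (between the pads) lies 19 mm behind it; z points along the fingers, y is the line along which they close (so a half turn about z gives the same grasp; the last joint's range is limited). The gripper opens to 85 mm and grips with 20 to 120 N. Pads are 22 mm wide; open, the fingers measure 114 mm over their backs; the gripper's body (76 mm by 85 mm) begins 54 mm behind the grasp point. The pads swing forward as they close: fully open they stand 13 mm farther back than shut.
Start: joints at [-1.383, 0.286, 1.577, -0, 1.279, -0.15], TCP at [0.224, -0.637, 0.231] pointing down, gripper open.
Joint ranges: [-2.77, 2.77], [-0.9, 2.22], [0.21, 2.48], [-1.53, 4.67], [0.24, 2.81], [-2.84, 2.84]. Speed limits (rad/s): [2.79, 2.79, 3.14, 3.14, 3.14, 3.14].

INTERFACE

Orientations are given as a unit quaternion [x, y, z, w].
In Python, from plant import ctrl gives the robot as it stands.
- The arm moves only by the tool arm_command, never from a script. Its argument "steps" is one flat list of numbers, 5 for each row, row after row: the opening in per cent of the stroke, from 0 (shut) to 100 (fully open), then the shift along the tool's x, y, z each as a share of 25 mm, from -1 to 1, then the turn about the tool's z as a share of 0.1 rad, from -1 to 1. In form: [grip, tx, ty, tz, spin, grip, tx, ty, tz, spin, ...]. A call has 1 to 8 rows; each row shifts and turns the commanded pose from where the row before left it, along the tool's axes as they then stand; what a row does not reach is not made up. A row lasts 1/12 s, in which the tool goes at most 41.7 mm and 7.16 degrees, less where a joint would pass 70% of its speed; a pose out of reach is approached as far as the arm can. A call with a number of a shift or a turn outside -1 to 1 is refused whole. A call with a gripper value outside its range is refused whole. The fingers move at their own pace and stop on an object; "squeeze" is the grip in N (left out, the last holds). Time passes only in rows, so rows that do not move let the fingers close. It gives the time, the measured TCP pose, the force, the opening and the grip force at its end, in the units of the state.
- ctrl.get_state(): the state, without advancing time (a new reading comes with each control period).
- ctrl.read_camera(name): name is "side" or "top"; returns the picture (420x560x3 uint8, red, green, blue); there is no depth.
- ctrl.camera_model(name): a dict with "intrinsics" (3x3 intrinsics, pixels), "rvec" (rotation vector, rad) and "tvec" (3), from world to camera coordinates, as OpenCV has them. Camera axes: x right, y down, z forward; pixel columns grow to the right and rows downward; lengths in m; the calibration is good to about 2 mm. A picture is of the moment at which its call begins. camera_model takes no time and is no camera call.
- ctrl.sign_off(): hands the job in; it is judged then, once.
The state is a dict: "time": time; "qpos": joint angles; "dq": joint speeds; "joint_efforts": joint torques, N m; "eef_pos": TCP position; "tcp_rot": TCP orientation; "contact_force": force on the tool from outside, world axes, zero at the start; "wrist_torque": the same for the moment, N m; "opening": opening from 0.0 (shut) to 1.0 (fully open); "finger_force": force on a finger pad.
Only numpy, scipy, OpenCV 4.12 (cv2) and the standard library are available. Lean on these libraries where they do the work, as an engineer would, in place of code of your own. Each camera call takes 0.05 s, during which the arm holds its last target. There are 200 camera calls.

## Working session

There is one attempt and no reset: what is moved stays moved. The work goes in short steps, Python scripts to look and compute and a tool call to move; the robot and the scene stay as the last step left them, time stands still between calls to the robot, and variables do not carry over. Pictures are saved under pics/ and viewed, at most 10 in all, crops included, and the job is handed in when it is done.

Besides the shell and the picture viewer there is one more tool, called after "Request:" by a JSON object that holds its "op" and its "data". arm_command: Moves the arm, as the interface text tells. Its arguments: {"type":"object","properties":{"steps":{"type":"array","items":{"type":"number"}},"squeeze":{"type":"number"}},"required":["steps"]}

```bash
mkdir -p pics
cat > h.py <<'E'
import numpy as np, cv2
from plant import ctrl
from scipy.spatial.transform import Rotation as R
def cam(n):
    m=ctrl.camera_model(n); return np.array(m["intrinsics"]),np.array(m["rvec"],float).ravel(),np.array(m["tvec"],float).ravel()
def ray(n,uv,z):
    K,r,t=cam(n); M=R.from_rotvec(r).as_matrix(); c=-M.T@t
    d=M.T@np.linalg.solve(K,[uv[0],uv[1],1]); return c+d*(z-c[2])/d[2]
def proj(n,p):
    K,r,t=cam(n); return cv2.projectPoints(np.array(p,float).reshape(-1,1,3),r,t,K,None)[0][:,0]
def shot(n,f):
    im=ctrl.read_camera(n)[:,:,::-1].copy(); cv2.imwrite('pics/'+f,im); return im
E
python3 - <<'E'
from h import *
for n in("top","side"): shot(n,n+"0.png"); K,r,t=cam(n); print(n,K[0,0],-R.from_rotvec(r).as_matrix().T@t)
s=ctrl.get_state(); print(s)
E
```

```text
top 502.8440604119421 [ 0.31700273 -0.00619099  1.55882106]
side 483.44322486728896 [0.50146718 1.10530826 0.9371648 ]
{'time': 0.1, 'qpos': array([-1.38301089e+00,  2.87135755e-01,  1.57805137e+00, -7.43279299e-06,
        1.27862334e+00, -1.50006040e-01]), 'dq': array([ 0.00015154, -0.00400949, -0.00282747,  0.00013251,  0.00089599,
       -0.00029147]), 'joint_efforts': array([ 5.89975916e-04, -4.07298839e+01, -2.93699831e+01, -1.40799957e-04,
        3.40659033e-03,  6.40148201e-07]), 'eef_pos': array([ 0.2236053 , -0.63624246,  0.23003514]), 'tcp_rot': array([ 9.85770201e-01,  1.68094857e-01, -2.45027188e-05, -1.10864060e-03]), 'contact_force': array([-0.22491493,  0.06455892, -0.38228633]), 'wrist_torque': array([0.01490991, 0.02515386, 0.01879746]), 'finger_force': 0.0, 'opening': 0.997437180851465}
```

View pics/top0.png

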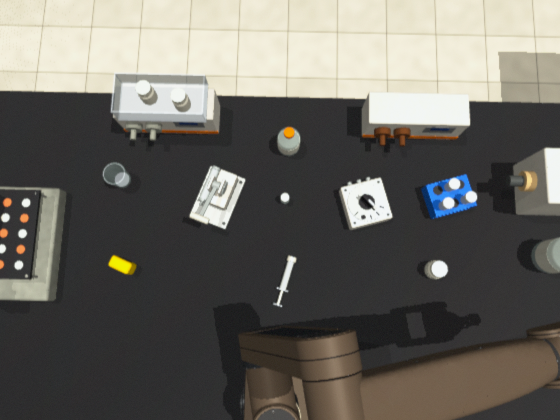

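View pics/side0.png

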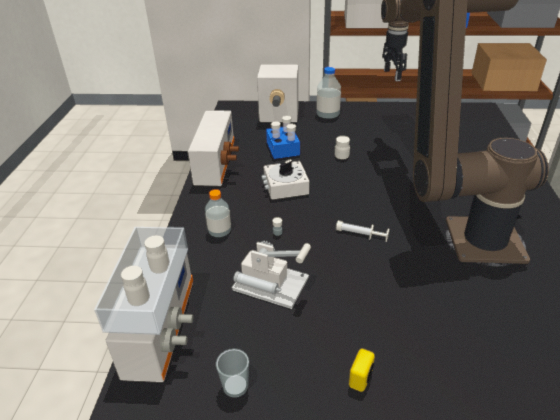

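Top view: dispenser at about (218,197), valve box at about (366,203), vial at (285,198), syringe at (286,280). Next I'll enlarge both devices.

Run:
```python
from h import *
t=cv2.imread('pics/top0.png'); s=cv2.imread('pics/side0.png')
f=lambda im,x,y,w,h,k:cv2.resize(im[y:y+h,x:x+w],None,fx=k,fy=k,interpolation=cv2.INTER_CUBIC)
a=np.hstack([f(t,335,170,66,66,6),f(t,185,160,66,66,6)])
cv2.imwrite('pics/c1.png',a)
g=cv2.cvtColor(t,cv2.COLOR_BGR2GRAY)
for (x,y,w,h) in((335,170,62,66),(185,160,66,75)):
    m=(g[y:y+h,x:x+w]>110).astype('uint8'); m=cv2.morphologyEx(m,cv2.MORPH_CLOSE,np.ones((9,9)))
    c=max(cv2.findContours(m,0,2)[0],key=cv2.contourArea); b=cv2.boxPoints(cv2.minAreaRect(c))+[x,y]
    print(b.round(1).tolist(),b.mean(0))
    for z in(0.,.056): P=np.array([ray('top',p,z)[:2] for p in b]); print(z,P.round(3).tolist(),P.mean(0),np.linalg.norm(P[1]-P[0]),np.linalg.norm(P[2]-P[1]))
```

```text
[[338.1, 184.7], [383.6, 171.7], [396.5, 216.8], [351.0, 229.9]] [367.29246116 200.77358389]
0.0 [[0.662, -0.177], [0.708, -0.322], [0.564, -0.36], [0.519, -0.218]] [ 0.61342228 -0.26912725] 0.15199895280086942 0.14964720442602344
0.056 [[0.65, -0.171], [0.694, -0.31], [0.555, -0.348], [0.512, -0.21]] [ 0.60277353 -0.25968138] 0.1465384534559378 0.14427119066618083
[[184.6, 215.8], [207.2, 162.2], [246.1, 178.5], [223.5, 232.2]] [215.39294052 197.19176507]
0.0 [[0.55, 0.304], [0.725, 0.242], [0.675, 0.115], [0.501, 0.179]] [0.61259647 0.21002843] 0.1859377183916995 0.1361398100891875
0.056 [[0.541, 0.292], [0.71, 0.233], [0.662, 0.111], [0.495, 0.173]] [0.60197739 0.20226084] 0.1792579829674294 0.13124904386933714
```

View pics/c1.png

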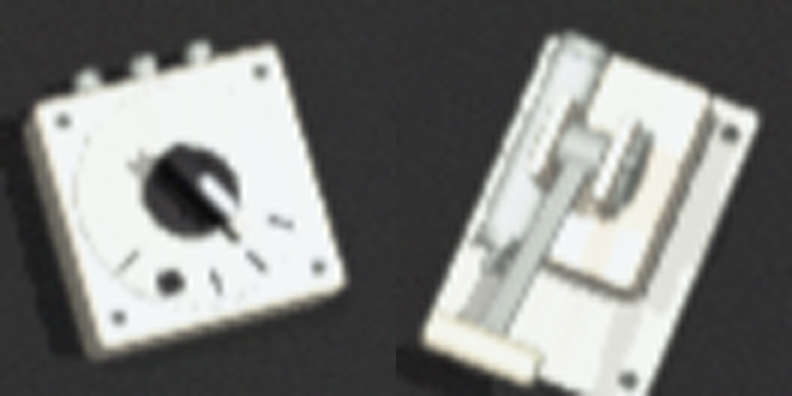

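Left crop: the pointer is at the second mark (0.5), and the round mark is two on, clockwise, at crop (170,283). So the dial needs +1.0 rad. Right crop: the lever bar runs from crop (424,335) to (540,370), centred at about (482,352).

Run:
```python
from h import *
v=lambda x,y:((x+.5)/6-.5+335,(y+.5)/6-.5+170)
d=lambda x,y:((x-396+.5)/6-.5+185,(y+.5)/6-.5+160)
S=np.array([ray('top',v(*p),.057)[:2] for p in((63,120),(261,72),(319,267),(118,317))]); c=S.mean(0)
f=S[2:].sum(0)-S[:2].sum(0); print('box',c,'yaw',np.arctan2(-f[1],-f[0]))
print('side',S.round(3).tolist())
print('disc mark',ray('top',v(170,283),.057)[:2]-c,'pointer tip',ray('top',v(235,240),.096)[:2]-c)
b=np.array([ray('top',d(*p),.142)[:2] for p in((424,335),(540,370))]); e=b[0]-b[1]
print('bar',b,b.mean(0),np.linalg.norm(e),'yaw',np.arctan2(-e[0],e[1]))
p=ray('top',d(582,145),.11)[:2]; print('pivot',p,p-b.mean(0),np.linalg.norm(p-b.mean(0)))
q=[ray('top',d(*p),.01)[:2] for p in((758,112),(650,396))]; w=q[0]-q[1]; print('plate yaw',np.arctan2(w[1],w[0]))
print('side proj bar',proj('side',[*b[0],.142]),proj('side',[*b[1],.142]),proj('side',[*c,.096]))
s=cv2.imread('pics/side0.png')
cv2.imwrite('pics/c2.png',cv2.resize(s[150:310,225:345],None,fx=5,fy=5,interpolation=2)[:600])
cv2.imwrite('pics/c2.png',cv2.resize(s[150:308,225:345],(456,600),interpolation=2))
```

```text
box [ 0.59867103 -0.25645056] yaw 0.2743044544445606
side [[0.635, -0.192], [0.663, -0.293], [0.563, -0.321], [0.535, -0.22]]
disc mark [-0.04613068  0.01035131] pointer tip [-0.03003278 -0.01539505]
bar [[0.530003   0.26233053]
 [0.51468421 0.20633035]] [0.5223436  0.23433044] 0.05805759990500102 yaw -0.2670167523396984
pivot [0.6312248  0.19632893] [ 0.10888119 -0.03800151] 0.1153222850696024
plate yaw -0.3173685855150491
side proj bar [[300.66401273 261.48509577]] [[307.65314529 246.03990865]] [[285.35265378 162.75996779]]
```

View pics/c2.png

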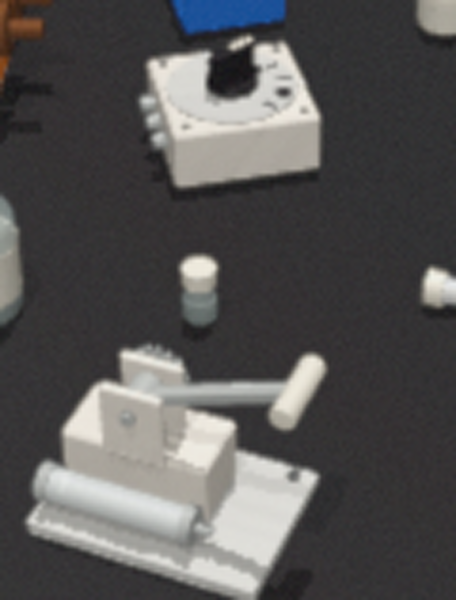

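The side view agrees with the projected bar and box. The pointer's white line is near the second mark, but I can't rule out the third, so I'll measure its angle.

Run:
```python
from h import *
c=np.array([.5987,-.2565])
t=cv2.imread('pics/top0.png'); s=cv2.imread('pics/side0.png')
k=12;T=cv2.resize(t[180:216,348:386],None,fx=k,fy=k,interpolation=2); S=cv2.resize(s[150:176,268:304],None,fx=k,fy=k,interpolation=2)
S=cv2.copyMakeBorder(S,0,T.shape[0]-S.shape[0],0,0,0)
for n,I,o in(('top',T,(348,180)),('side',S,(268,150))):
    for dial,col in((0.5,(0,0,255)),(1.0,(0,255,0)),(0,(255,0,0))):
        a=np.pi+.274+1-dial; P=(proj(n,[[*(c+r*np.array([np.cos(a),np.sin(a)])),.096] for r in(0,.023)])-o+.5)*k-.5
        for p in P: cv2.circle(I,tuple(p.astype(int)),3,col,-1)
cv2.imwrite('pics/c3.png',cv2.resize(np.hstack([T,S]),None,fx=.85,fy=.85))
```

```text
(no output)
```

View pics/c3.png

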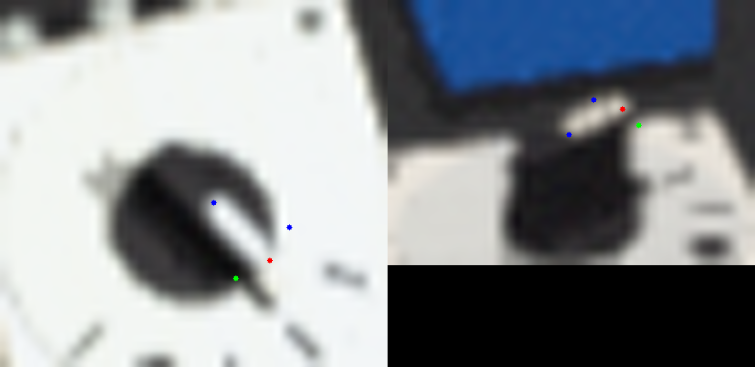

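Red overlay matches: the dial is at 0.5. I'll move over the dial first.

Request:
{"op": "arm_command", "data": {"steps": [100,1,-0.49,0,0,100,1,-0.49,0,0,100,1,-0.49,0,0,100,1,-0.49,0,0,100,1,-0.49,0,0,100,1,-0.49,0,0,100,1,-0.49,0,0,100,1,-0.49,0,0]}}

```text
time: 0.77
eef_pos: [0.3806, -0.4767, 0.2307]
tcp_rot: [0.986, 0.168, -0.0, -0.001]
contact_force: [0.9, 0.1, 0.3]
opening: 1.002
finger_force: 0.0
```

Request:
{"op": "arm_command", "data": {"steps": [100,1,-0.49,0,0,100,1,-0.49,0,0,100,1,-0.49,0,0,100,1,-0.49,0,0,100,1,-0.49,0,0,100,1,-0.49,0,0,100,1,-0.49,0,0,100,1,-0.49,0,0]}}

```text
time: 1.43
eef_pos: [0.5367, -0.318, 0.2307]
tcp_rot: [0.986, 0.168, -0.0, -0.0]
contact_force: [0.6, -0.5, -0.1]
opening: 1.0
finger_force: 0.0
```

Request:
{"op": "arm_command", "data": {"steps": [100,1,-0.49,0,0,100,1,-0.49,0,0,100,0.8,-0.4,0,0,100,0,0,0,-1,100,0,0,0,-1,100,0,0,0,-1,100,0,0,0,-1,100,0,0,0,-0.4]}}

```text
time: 2.1
eef_pos: [0.5905, -0.2632, 0.2305]
tcp_rot: [0.924, 0.381, -0.0, -0.001]
contact_force: [0.8, 0.2, 0.9]
opening: 0.998
finger_force: 0.0
```

```bash
cat >> h.py <<'E'
def togo(x,y,z,yaw):
    s=ctrl.get_state(); r=R.from_quat(s["tcp_rot"]); M=r.as_matrix(); d=np.array([x,y,z])-s["eef_pos"]
    cy=np.arctan2(M[1,0],M[0,0]); w=(yaw-cy+np.pi)%(2*np.pi)-np.pi
    print('t',round(s["time"],2),'pos',s["eef_pos"].round(4),'yaw',round(cy,3),'F',s["contact_force"].round(1),'open',round(s["opening"],2),'ff',round(float(s["finger_force"]),1),'q6',s["qpos"][5].round(2))
    print('units',(M.T@d/.025).round(2),'spin',round(-w/.1,2))
E
python3 -c "
from h import *
togo(.5987,-.2565,.072,.774)"
```

```text
t 2.1 pos [ 0.5905 -0.2632  0.2305] yaw 0.782 F [0.8 0.2 0.9] open 1.0 ff 0.0 q6 0.21
units [0.42 0.05 6.34] spin 0.08
```

Request:
{"op": "arm_command", "data": {"steps": [60,0.42,0.05,0,0.08,60,0,0,1,0,60,0,0,1,0,60,0,0,1,0,60,0,0,1,0,60,0,0,0.7,0,60,0,0,0,0,60,0,0,0,0]}}

```text
time: 2.77
eef_pos: [0.5987, -0.2562, 0.1123]
tcp_rot: [0.927, 0.375, -0.001, -0.001]
contact_force: [0.4, 0.7, 0.8]
opening: 0.599
finger_force: 0.0
```

```bash
python3 -c "
from h import *
togo(.5987,-.2565,.072,.774)
a=shot('side','s1.png')[110:190,235:335]; b=shot('top','t1.png')[160:240,320:420]
cv2.imwrite('pics/c4.png',cv2.resize(np.hstack([a,b]),None,fx=4,fy=4,interpolation=2))"
```

```text
t 2.77 pos [ 0.5987 -0.2562  0.1123] yaw 0.769 F [0.4 0.7 0.8] open 0.6 ff 0.0 q6 0.24
units [-0.01  0.01  1.61] spin -0.05
```

View pics/c4.png

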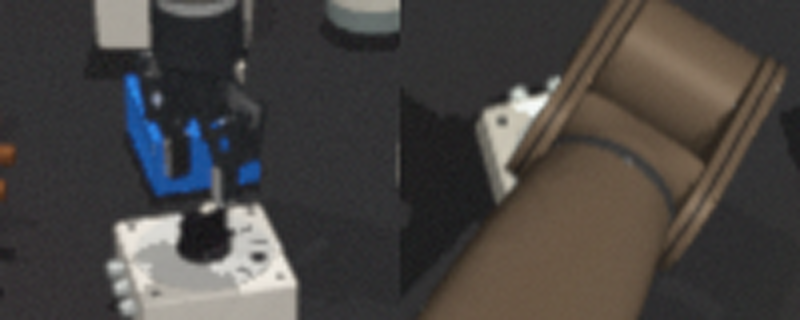

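The open fingers are above the knob and straddle it (left panel, knob at about (205,235)). I'll go down and grip.

Request:
{"op": "arm_command", "data": {"steps": [60,0,0,0.6,0,60,0,0,0.5,0,60,0,0,0.5,0,60,0,0,0,0,0,0,0,0,0,0,0,0,0,0,0,0,0,0,0,0,0,0,0,0], "squeeze": 40}}

```text
time: 3.53
eef_pos: [0.598, -0.2559, 0.0745]
tcp_rot: [0.927, 0.376, -0.001, -0.002]
contact_force: [-4.2, 3.6, 3.9]
opening: 0.153
finger_force: 41.1
```

Request:
{"op": "arm_command", "data": {"steps": [0,0,0,0,0,0,0,0,0,0,0,0,0,0,0,0,0,0,0,0]}}

```text
time: 3.87
eef_pos: [0.598, -0.2559, 0.0745]
tcp_rot: [0.927, 0.376, -0.001, -0.002]
contact_force: [-4.5, 3.5, 4.0]
opening: 0.155
finger_force: 41.0
```

```bash
python3 -c "
from h import *
togo(.5987,-.2565,.072,.774)"
```

```text
t 3.87 pos [ 0.598  -0.2559  0.0745] yaw 0.77 F [-4.5  3.5  4. ] open 0.15 ff 41.0 q6 0.24
units [0.   0.04 0.1 ] spin -0.04
```

Request:
{"op": "arm_command", "data": {"steps": [0,0,0,0,1,0,0,0,0,1,0,0,0,0,1,0,0,0,0,1,0,0,0,0,1,0,0,0,0,1,0,0,0,0,1,0,0,0,0,1]}}

```text
time: 4.53
eef_pos: [0.598, -0.2559, 0.0745]
tcp_rot: [1.0, -0.017, -0.002, -0.001]
contact_force: [-5.4, 3.5, 3.5]
opening: 0.154
finger_force: 41.0
```

Request:
{"op": "arm_command", "data": {"steps": [0,0,0,0,1,0,0,0,0,1,0,0,0,0,0.3,0,0,0,0,0,0,0,0,0,0,0,0,0,0,0]}}

```text
time: 5.03
eef_pos: [0.5979, -0.256, 0.0745]
tcp_rot: [0.992, -0.13, -0.002, -0.001]
contact_force: [-4.4, 4.6, 3.8]
opening: 0.153
finger_force: 41.0
```

```bash
python3 -c "
from h import *
togo(.5987,-.2565,.072,-.226)
print(ctrl.get_state()['wrist_torque'])"
```

```text
t 5.03 pos [ 0.5979 -0.256   0.0745] yaw -0.26 F [-4.4  4.6  3.8] open 0.15 ff 41.0 q6 1.27
units [0.03 0.01 0.1 ] spin -0.34
[0.45633017 0.75628298 0.03317808]
```

Request:
{"op": "arm_command", "data": {"steps": [60,0,0,0,0,60,0,0,0,0,60,0,0,0,0,60,0,0,-1,0,60,0,0,-1,0,60,0,0,-1,0,60,0,0,-1,0,60,0,0,-1,0]}}

```text
time: 5.7
eef_pos: [0.5994, -0.2574, 0.2004]
tcp_rot: [0.992, -0.13, 0.001, 0.0]
contact_force: [-0.8, -0.5, 0.2]
opening: 0.602
finger_force: 0.0
```

```bash
python3 -c "
from h import *
togo(.5223,.2343,.22,-.3)"
```

```text
t 5.7 pos [ 0.5994 -0.2574  0.2004] yaw -0.26 F [-0.8 -0.5  0.2] open 0.6 ff 0.0 q6 1.27
units [ -8.04 -18.21  -0.8 ] spin 0.4
```

Request:
{"op": "arm_command", "data": {"steps": [0,-0.44,-1,-0.4,0,0,-0.44,-1,-0.4,0,0,-0.44,-1,0,0,0,-0.44,-1,0,0,0,-0.44,-1,0,0,0,-0.44,-1,0,0,0,-0.44,-1,0,0,0,-0.44,-1,0,0]}}

```text
time: 6.37
eef_pos: [0.5656, -0.0401, 0.2194]
tcp_rot: [0.992, -0.13, 0.001, 0.0]
contact_force: [0.1, 1.3, -0.3]
opening: 0.0
finger_force: 0.0
```

Request:
{"op": "arm_command", "data": {"steps": [0,-0.44,-1,0,0,0,-0.44,-1,0,0,0,-0.44,-1,0,0,0,-0.44,-1,0,0,0,-0.44,-1,0,0,0,-0.44,-1,0,0,0,-0.44,-1,0,0,0,-0.44,-1,0,0]}}

```text
time: 7.03
eef_pos: [0.532, 0.176, 0.2194]
tcp_rot: [0.992, -0.13, 0.001, -0.0]
contact_force: [0.9, 0.1, -0.0]
opening: 0.003
finger_force: 0.0
```

Request:
{"op": "arm_command", "data": {"steps": [0,-0.44,-1,0,0,0,-0.44,-1,0,0,0,0,0,0,0.4,0,0,0,0,0]}}

```text
time: 7.37
eef_pos: [0.5235, 0.2301, 0.2192]
tcp_rot: [0.989, -0.149, 0.001, -0.0]
contact_force: [0.0, 0.1, -0.0]
opening: 0.001
finger_force: 0.0
```

```bash
python3 -c "
from h import *
togo(.5223,.2343,.158,-.3)
a=shot('side','s2.png')[130:330,215:345]; b=shot('top','t2.png')[160:260,325:425]
cv2.imwrite('pics/c5.png',np.hstack([cv2.resize(a,(390,600),interpolation=2),cv2.copyMakeBorder(cv2.resize(b,(400,400),interpolation=2),0,200,0,0,0)]))"
```

```text
t 7.37 pos [0.5235 0.2301 0.2192] yaw -0.298 F [ 0.   0.1 -0. ] open 0.0 ff 0.0 q6 2.11
units [-0.1  -0.14  2.45] spin 0.02
```

View pics/c5.png

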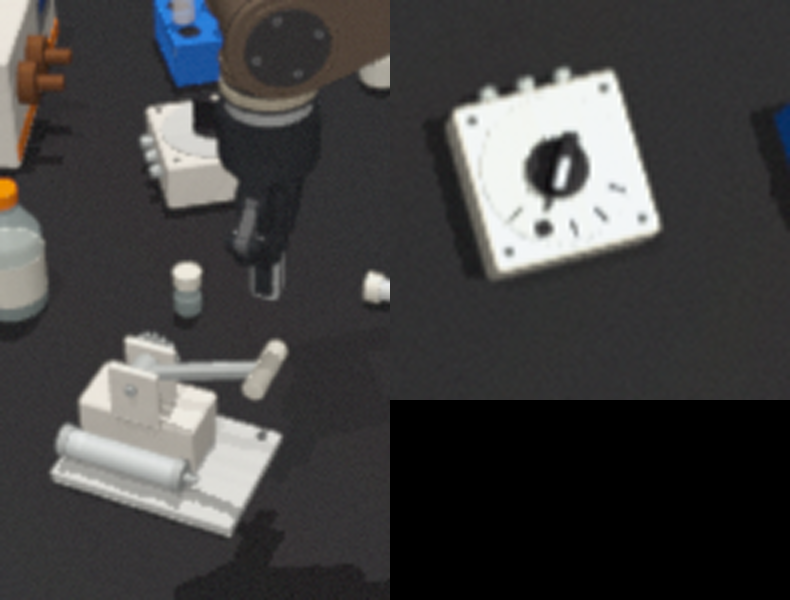

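The pointer is at the round mark, the lever is at rest, and the shut fingers are above the bar. Now I'll come down to just above it.

Request:
{"op": "arm_command", "data": {"steps": [0,-0.1,-0.14,1,0,0,0,0,1,0,0,0,0,0.3,0,0,0,0,0,0]}}

```text
time: 7.8
eef_pos: [0.5206, 0.2315, 0.1584]
tcp_rot: [0.989, -0.15, -0.003, 0.001]
contact_force: [-0.4, 0.5, 0.5]
opening: -0.002
finger_force: 0.0
```

Request:
{"op": "arm_command", "data": {"steps": [0,0,0,0.1,0,0,0,0,0.1,0,0,0,0,0,0]}}

```text
time: 8.05
eef_pos: [0.5231, 0.2326, 0.1575]
tcp_rot: [0.989, -0.15, 0.001, -0.0]
contact_force: [-1.3, 0.1, 0.2]
opening: -0.001
finger_force: 0.0
```

Request:
{"op": "arm_command", "data": {"steps": [0,0,0,0.1,0,0,0,0,0,0]}}

```text
time: 8.22
eef_pos: [0.5225, 0.2328, 0.1543]
tcp_rot: [0.989, -0.15, 0.0, -0.0]
contact_force: [-0.5, -0.4, 0.0]
opening: 0.001
finger_force: 0.0
```

Request:
{"op": "arm_command", "data": {"steps": [0,0,0,0.1,0,0,0,0,0,0]}}

```text
time: 8.38
eef_pos: [0.5224, 0.2328, 0.1514]
tcp_rot: [0.989, -0.149, 0.0, -0.0]
contact_force: [0.1, 0.7, 0.8]
opening: 0.002
finger_force: 0.2
```

Contact at z 0.151, as the geometry predicts (seat 5 at z about 0.092). Now pressing gently.

Request:
{"op": "arm_command", "data": {"steps": [0,-0.02,0,0.12,0,0,-0.02,0,0.12,0,0,-0.02,0,0.12,0,0,-0.02,0,0.12,0,0,0,0,0,0]}}

```text
time: 8.8
eef_pos: [0.5198, 0.234, 0.1395]
tcp_rot: [0.989, -0.15, -0.001, -0.0]
contact_force: [-3.3, 2.3, 5.7]
opening: -0.001
finger_force: 2.9
```

Request:
{"op": "arm_command", "data": {"steps": [0,-0.02,0,0.12,0,0,-0.02,0,0.12,0,0,-0.02,0,0.12,0,0,-0.02,0,0.12,0,0,0,0,0,0]}}

```text
time: 9.22
eef_pos: [0.5182, 0.2345, 0.1274]
tcp_rot: [0.989, -0.15, -0.0, -0.0]
contact_force: [-2.4, 1.9, 6.7]
opening: 0.004
finger_force: 3.2
```

Request:
{"op": "arm_command", "data": {"steps": [0,-0.02,0,0.12,0,0,-0.02,0,0.12,0,0,-0.02,0,0.12,0,0,-0.02,0,0.12,0,0,0,0,0,0]}}

```text
time: 9.63
eef_pos: [0.5167, 0.2348, 0.1153]
tcp_rot: [0.989, -0.15, 0.0, -0.0]
contact_force: [-2.7, 2.5, 6.4]
opening: -0.001
finger_force: 3.2
```

Request:
{"op": "arm_command", "data": {"steps": [0,-0.02,0,0.12,0,0,-0.02,0,0.12,0,0,0,0,0.12,0,0,0,0,0.12,0,0,0,0,0,0]}}

```text
time: 10.05
eef_pos: [0.5159, 0.235, 0.1033]
tcp_rot: [0.989, -0.15, 0.0, -0.0]
contact_force: [-2.8, 1.8, 5.8]
opening: -0.0
finger_force: 3.2
```

```bash
python3 -c "
from h import *
togo(.5144,.2365,.0915,-.3)
a=shot('side','s3.png')[130:330,215:345]; cv2.imwrite('pics/c6.png',cv2.resize(a,(390,600),interpolation=2))"
```

```text
t 10.05 pos [0.5159 0.235  0.1033] yaw -0.3 F [-2.8  1.8  5.8] open -0.0 ff 3.2 q6 2.12
units [-0.08 -0.04  0.47] spin -0.0
```

View pics/c6.png

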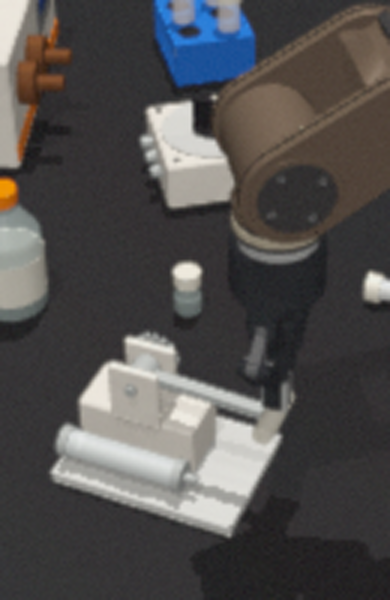

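The lever is at the fourth click and the fingers are still on the bar, near (270,410). One more click, about 11.5 mm, watching the force for the peak and the fall.

Request:
{"op": "arm_command", "data": {"steps": [0,0,0,0.12,0]}}

```text
time: 10.18
eef_pos: [0.5159, 0.235, 0.1013]
tcp_rot: [0.989, -0.15, 0.0, -0.0]
contact_force: [-4.1, 1.3, 9.1]
opening: -0.002
finger_force: 4.4
```

Request:
{"op": "arm_command", "data": {"steps": [0,0,0,0.12,0]}}

```text
time: 10.27
eef_pos: [0.5159, 0.235, 0.0982]
tcp_rot: [0.989, -0.15, 0.0, -0.0]
contact_force: [-3.2, 1.8, 6.5]
opening: 0.0
finger_force: 3.0
```

Request:
{"op": "arm_command", "data": {"steps": [0,0,0,0.12,0]}}

```text
time: 10.35
eef_pos: [0.5159, 0.235, 0.0945]
tcp_rot: [0.989, -0.15, 0.001, -0.0]
contact_force: [-0.1, 2.5, 2.5]
opening: 0.002
finger_force: 1.2
```

Request:
{"op": "arm_command", "data": {"steps": [0,0,0,0.1,0,0,0,0,0,0,0,0,0,0,0]}}

```text
time: 10.6
eef_pos: [0.5161, 0.2349, 0.0921]
tcp_rot: [0.989, -0.15, 0.0, -0.0]
contact_force: [-1.0, 1.8, 4.8]
opening: -0.002
finger_force: 2.6
```

Request:
{"op": "arm_command", "data": {"steps": [0,0,0,0,0,0,0,0,0,0,0,0,0,0,0,0,0,0,0,0,0,0,0,0,0,0,0,0,0,0]}}

```text
time: 11.1
eef_pos: [0.5161, 0.235, 0.0922]
tcp_rot: [0.989, -0.15, 0.001, -0.0]
contact_force: [-0.2, 1.8, 5.2]
opening: 0.004
finger_force: 2.5
```

```bash
python3 -c "
from h import *
togo(.5159,.235,.0918,-.3)
a=shot('side','s4.png')[130:330,215:345]; b=shot('top','t4.png')[160:260,325:425]
cv2.imwrite('pics/c7.png',np.hstack([cv2.resize(a,(390,600),interpolation=2),cv2.copyMakeBorder(cv2.resize(b,(400,400),interpolation=2),0,200,0,0,0)]))"
```

```text
t 11.1 pos [0.5161 0.235  0.0922] yaw -0.3 F [-0.2  1.8  5.2] open 0.0 ff 2.5 q6 2.12
units [-0.01  0.    0.02] spin -0.0
```

View pics/c7.png

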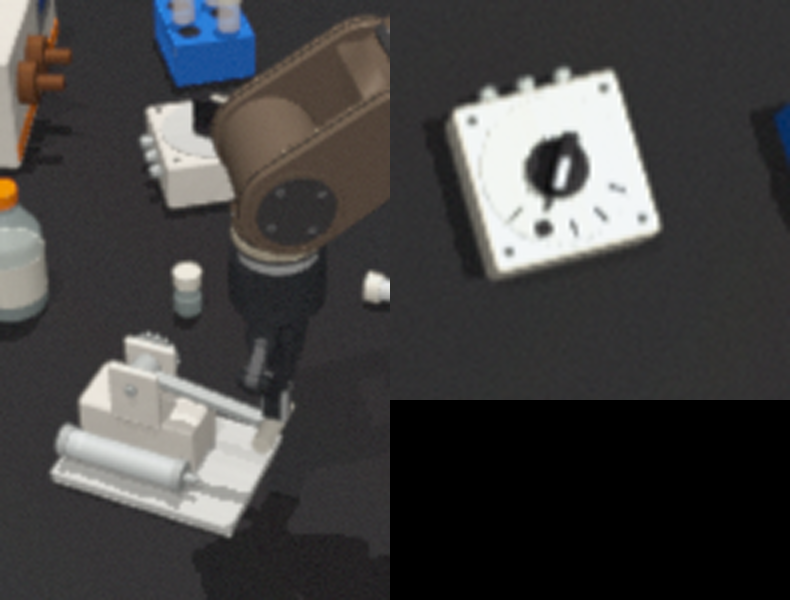

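The force peaked at 9 N, fell to 2.5 N and settled at 5 N, so the lever is in the fifth seat at z 0.092. The dial still points at the round mark, and the vial is standing in place.

```bash
python3 -c "
from plant import ctrl
print(ctrl.sign_off())"
```

```text
the job is handed in; nothing more can be done
None
```

I handed the job in with the dial at the round mark and the fingers still holding the lever down at the fifth click, at about 5 N; the verdict itself was not reported back.

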